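# Tip a standing heat sink into its bay and push it home

### The job

The tall aluminium heat sink stands on end on the rubber mat, flat face away from the marked bay. Without gripping or lifting anything, push against the flat face near the top so that it topples over and comes to lie fins down, completely inside the white-outlined bay; then push it along the mat, end on, until its far end sits square against the metal stop bar. Leave the short heat sink, the converter modules, the solder reel and the tape roll where they are.

Things in the scene. Friction and masses are not known exactly. Their poses are not given: they have to be found in the camera images.
- mat: Black rubber mat fixed to the worktop, 170 mm (its x) by 320 mm (its y), 4 mm thick; origin on the worktop, 20 mm to -y of the mat's centre. Its +y axis is the direction in which the sink is to be tipped and pushed. White lines mark the bay; an aluminium stop bar (126 mm along x, 16 mm deep, 14 mm above the mat) closes it at +y.
- bay (a point): Centre of the bay on the mat's top face, axes as the mat. The bay is 120 mm along x and 185 mm along y inside its lines: white line at y = -92.5 mm, the stop bar's face at y = +92.5 mm, white lines at x = -60 and +60 mm.
- stop_face (a point): Foot of the middle of the stop bar's face towards the bay, on the mat's top face; axes as the mat. The face looks to -y.
- tall_sink: Loose aluminium heat sink standing on end on the mat: 60 mm wide (its x), 50 mm thick (y), 130 mm tall (z), about 0.42 kg. Origin: centre of its lower end. Flat face at y = -25 mm; fins point to +y, ending at y = +25 mm (gaps too narrow for a finger). Starts within 5 degrees of square to the mat, the fins' foot 12 to 28 mm inside the bay's near (-y) line, the flat face outside it.
- sink_mid (a point): Middle of the tall heat sink (its centre of mass), 65 mm above its lower end; axes as the sink. Pushed at the top towards +y, the sink pivots about the fins' foot and falls by itself once leaned about 21 degrees (its top pushed some 50 mm).
- sink_top (a point): Centre of the tall heat sink's upper end; axes as the sink. Tipped over, the sink is 50 mm high, flat face up, its length along the mat's y; this is then the end that meets the stop bar, 25 mm above the mat and some 20 to 50 mm short of the bar. The other end stays near where the foot was.
- short_sink: Bystander: a smaller heat sink standing on end on the worktop beyond the mat's +x edge, 45 x 40 x 80 mm tall, loose. Origin: centre of its lower end.
- module_a: Bystander: dark potted converter module on pins, 26 x 30 x 27 mm, loose, beside the mat's -x edge. Origin: centre of its underside.
- module_b: Bystander: a second, like converter module, beside the mat's -x edge, further to +y. Origin: centre of its underside.
- solder_reel: Bystander: blue reel of solder standing on its flange, diameter 56 mm, 37 mm high, loose, beside the mat's -x edge. Origin: centre of its underside.
- tape_roll: Bystander: roll of tape lying flat, diameter 92 mm, 19 mm high, loose, on the worktop to the right of the mat. Origin: centre of its underside.
Things that resemble listed ones, but are neither listed nor needed, are in the scene too. Leave any pink look-alike of the tall_sink alone.

How it is judged:
By the outcome, as a careful person would: the job done as asked, in the order asked, and still so for the second after the job is handed in, with the robot touching nothing.
It also fails if it takes over 42 s, if anything falls off the work surface, if the arm or the gripper's body presses on something with over 40 N, if the wrist force passes 120 N, or if a joint passes its speed limit or range.

### The arm

A 6-joint arm with a two-finger parallel gripper is mounted at the origin on a cart in front of the work surface, level with it; the furniture and walls round the work are solid. World frame = base frame: x ahead of the robot, y to its left, z up, the work surface at z = 0. Lengths are in mm, angles in rad, forces in N, time in s.
With the tool pointing down it reaches from about 325 to 750 mm from the base axis. Payload 7.6 kg.
Tool frame: the origin (TCP) lies on the centre line of the jaws, within the pads' length; the fingertips stand 17 mm ahead of it and the grasp point (between the pads) lies 2 mm behind it; z points along the fingers, y is the line along which they close (so a half turn about z gives the same grasp; the last joint's range is limited). The gripper opens to 85 mm and grips with 20 to 120 N. Pads are 22 mm wide; open, the fingers measure 114 mm over their backs; the gripper's body (76 mm by 85 mm) begins 54 mm behind the grasp point. The pads swing forward as they close: fully open they stand 13 mm farther back than shut.
Start: joints at [-1.184, 0.052, 1.401, -0, 1.689, -0.07], TCP at [231.592, -471.179, 248.323] pointing down, gripper open.
Joint ranges: [-2.9, 2.9], [-0.91, 2.17], [0.12, 2.37], [-1.06, 4.2], [0.26, 2.73], [-2.93, 2.93]. Speed limits (rad/s): [2.57, 2.57, 3.01, 3.14, 3.14, 3.14].

### API

Orientations are given as a 3x3 rotation matrix whose columns are the frame's x, y, z axes.
In Python, from workcell import manip gives the robot as it stands. The module is installed in compiled form; this text tells all that it offers.
- The arm moves only by the shell command python3 -m crank 'ROWS' [OPENING] [FORCE]. ROWS is JSON, a list of rows, each a list of 2 entries, a list of its own where there are three numbers: the shift along the tool's x, y, z in cm, then the turn about the tool's z in rad. In form: [[[dx, dy, dz], yaw], ...]. A call has 1 to 8 rows; each row is the pose to reach, as a shift and turn from the pose commanded when the call began, along the tool's axes at that moment; what a row does not reach only later rows make up. A row lasts 1/8 s, in which the tool goes at most 62.5 mm and 10.7 degrees, less where a joint would pass 70% of its speed; a pose out of reach is approached as far as the arm can. A call with a gripper value outside its range is refused whole. OPENING is the finger opening in cm, from 0 to 8.54, set as the call begins (- or left out, the last holds). The fingers move at their own pace and stop on an object; FORCE is the grip in N (left out, the last holds). Time passes only in rows, so rows that repeat a pose let the fingers close. It gives the time, the measured TCP pose, the force, the opening and the grip force at its end, in the units of the state.
- manip.state(): the state, without advancing time (a new reading comes with each control period).
- manip.get_image(name): name is "scene" or "top" or "wrist"; returns the picture (420x560x3 uint8, red, green, blue); there is no depth.
- manip.camera_model(name): a dict with "fovy" (degrees; the focal length in pixels is half the picture's height over the tangent of half this angle, whatever the lens; pixels are square), "cx", "cy" (the principal point, pixels), "cam_to_world" (4x4, takes a point from camera to world coordinates); the wrist camera has in their place "hand_eye" (4x4, takes a point from camera to tool coordinates, whose origin is the TCP and whose axes are the flange's). Camera axes: x right, y up, looking along -z (the intrinsics and any distortion apply to the point x, -y, -z); pixel columns grow to the right and rows downward; lengths in mm; the calibration is good to about 2 mm. A picture is of the moment at which its call begins: read the wrist's pose just before it. camera_model takes no time and is no camera call.
- manip.finish_job(): hands the job in; it is judged then, once.
Trained networks look in the newest picture that a camera, given by its name, has taken for a name from the list of things; names that differ only in an ending like _2 or _b are one class to them, and where a whole thing is asked for, a point or a joint stands for the part that bears it (a point fixed in the world has none). Each returns a list of dicts, best first, with "score" (0 to 1); they miss things now and then, are a little off and sometimes report something else, mostly with a low value. They report only what shows in the picture. A call takes as long as a camera call. They do not tell look-alikes from the thing itself.
- manip.recognise(camera, query): "at" ([x, y, z] in mm, in the coordinates of the camera as it stood for that picture, good to about 4 mm: the middle of the surface that is visible of it).
- manip.outline_of(camera, query): "mask" (420x560 bool, what is visible of it).
The state is a dict: "clock": time; "joint_positions": joint angles; "joint_vel": joint speeds; "joint_efforts": joint torques, N m; "tool_pos": TCP position; "eef_rot": TCP orientation; "contact_force": force on the tool from outside, world axes, zero at the start; "wrist_torque": the same for the moment, N m; "width": finger opening in mm; "finger_force": force on a finger pad.
Only numpy, scipy, OpenCV 4.12 (cv2) and the standard library are available. Lean on these libraries where they do the work, as an engineer would, in place of code of your own. Each camera call takes 0.05 s, during which the arm holds its last target. There are 200 camera calls.

## Working session

There is one attempt and no reset: what is moved stays moved. The work goes in short steps, Python scripts to look and compute and a shell command to move; the robot and the scene stay as the last step left them, time stands still between calls to the robot, and variables do not carry over. Pictures are saved under pics/ and viewed, at most 10 in all, crops included, and the job is handed in when it is done.

```bash
mkdir -p pics; cat > h.py <<'E'
import numpy as np, cv2
from workcell import manip
def cam(name):
    m=manip.camera_model(name)
    f=210/np.tan(np.radians(m["fovy"])/2)
    if "cam_to_world" in m: T=np.array(m["cam_to_world"])
    else:
        s=manip.state(); W=np.eye(4); W[:3,:3]=s["eef_rot"]; W[:3,3]=s["tool_pos"]; T=W@np.array(m["hand_eye"])
    return m,f,T
def ray(name,u,v,z):
    m,f,T=cam(name); d=T[:3,:3]@np.array([(u-m["cx"])/f,-(v-m["cy"])/f,-1.]); o=T[:3,3]
    return o+d*(z-o[2])/d[2]
def proj(name,p):
    m,f,T=cam(name); q=np.linalg.inv(T)@np.append(p,1); return m["cx"]+f*q[0]/-q[2], m["cy"]-f*q[1]/-q[2]
def shot(name,fn):
    im=manip.get_image(name); cv2.imwrite("pics/"+fn,im[:,:,::-1]); return im
E
python3 - <<'E'
from h import *
np.set_printoptions(precision=1,suppress=True)
for c in ("scene","top"):
    shot(c,c+"0.png"); m,f,T=cam(c); print({k:v for k,v in m.items() if k!="cam_to_world"},f); print(T)
    for q in ("tall_sink","sink_top","mat","short_sink","module_a","solder_reel","tape_roll"):
        for r in manip.recognise(c,q)[:3]: print(c,q,round(r["score"],2),(T@np.append(r["at"],1))[:3])
s=manip.state(); print(s["clock"],s["tool_pos"],np.array(s["eef_rot"]),s["width"])
E
```

```text
{'fovy': 57.93388288710561, 'cx': 276.71507203853133, 'cy': 202.44493888116196} 379.36607700089303
[[ -0.4   0.6  -0.7  68.7]
 [ -0.9  -0.3   0.3 366.4]
 [ -0.    0.7   0.7 721.6]
 [  0.    0.    0.    1. ]]
scene tall_sink 0.96 [516.4 120.4 101.4]
scene tall_sink 0.95 [611.4 -53.7  88. ]
scene tall_sink 0.68 [830.8 -94.   81.5]
scene sink_top 0.73 [611.6 -56.2  88.2]
scene sink_top 0.65 [829.3 -98.7  81.6]
scene sink_top 0.59 [516.8 124.6 100.3]
scene mat 0.92 [520.8 206.6   2. ]
scene short_sink 0.6 [656.7 228.4  66.5]
scene module_a 0.69 [402.6 261.5  25.2]
scene module_a 0.56 [400.  173.   25.1]
scene module_a 0.29 [522.6 204.9   4.6]
scene solder_reel 0.17 [519.2 203.4   1.5]
scene tape_roll 0.59 [ 469.7 -112.3   18.6]
{'fovy': 50.125849401475335, 'cx': 273.5692199158268, 'cy': 207.24717163779448} 449.0582042506657
[[  -0.     1.    -0.2  445.8]
 [  -1.    -0.     0.   108.8]
 [   0.     0.2    1.  1280.9]
 [   0.     0.     0.     1. ]]
top tall_sink 0.87 [627.2 -70.3 113. ]
top tall_sink 0.75 [ 840.5 -106.1  116.1]
top tall_sink 0.64 [537.8 110.1 125.8]
top sink_top 0.96 [ 838.6 -105.9  117.2]
top mat 0.69 [540.6 169.5   8.1]
top short_sink 0.68 [675.  215.9  72. ]
top short_sink 0.6 [541.  173.8   4. ]
top solder_reel 0.88 [412.2 104.3  36.8]
top solder_reel 0.21 [539.3 175.    4.1]
top tape_roll 0.93 [ 475.9 -121.8   15.8]
0.8 [ 231.6 -471.2  248.3] [[ 0.9  0.4  0. ]
 [ 0.4 -0.9 -0. ]
 [ 0.   0.  -1. ]] 85.59074504799266
```

View pics/top0.png

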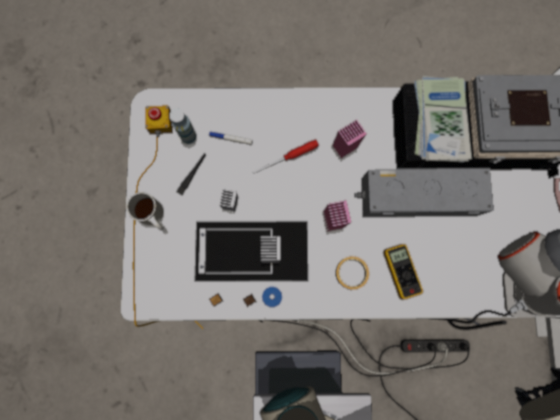

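View pics/scene0.png

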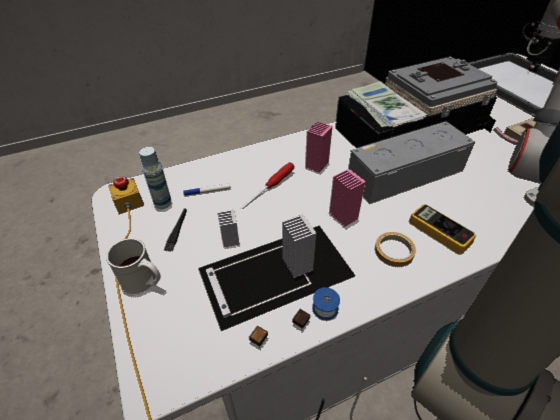

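The top view shows the mat at about (195–308, 222–280), with +y to the left in the image. The silver sink is at (270, 248), the reel at (272, 296), the modules at (216, 299) and (250, 299), and the short sink at (228, 199). The pink look-alikes at (338, 214) and (349, 137) are to be left alone. Next I'll fit the mat and sink poses in both views.

```bash
cat > fit.py <<'E'
from h import *
from scipy.optimize import minimize
def hullmask(name,pts):
    P=np.array([proj(name,p) for p in pts]); S=4
    im=np.zeros((420*S,560*S),np.uint8)
    cv2.fillConvexPoly(im,cv2.convexHull(((P+.5)*S).astype(np.int32)),255)
    return cv2.resize(im,(560,420),interpolation=cv2.INTER_AREA)/255.
def box(p,sx,sy,z0,z1,oy=0):
    c,s=np.cos(p[2]),np.sin(p[2])
    return [(p[0]+c*x-s*y,p[1]+s*x+c*y,z) for x in(-sx/2,sx/2) for y in(-sy/2+oy,sy/2+oy) for z in(z0,z1)]
def fit(masks,p0,sx,sy,z0,z1,oy=0):
    def c(q):
        p=[q[0],q[1],q[2]/100]; e=0
        for n,m in masks.items():
            h=hullmask(n,box(p,sx,sy,z0,z1,oy)); e+=np.abs(h-m).sum()/m.sum()
        return e
    best=None
    for a in (-8,0,8):
        r=minimize(c,[p0[0],p0[1],p0[2]*100+a],method="Nelder-Mead",options=dict(initial_simplex=np.array([p0[0],p0[1],p0[2]*100+a])+np.array([[0,0,0],[12,0,0],[0,12,0],[0,0,8]]),maxiter=200))
        if best is None or r.fun<best.fun: best=r
    return np.array([best.x[0],best.x[1],np.degrees(best.x[2]/100)]),best.fun
E
python3 - <<'E'
from fit import *
np.set_printoptions(precision=1,suppress=True)
S={};M={}
for n in("top","scene"):
    im=cv2.imread(f"pics/{n}0.png"); manip.get_image(n)
    T=cam(n)[2]
    rs=manip.outline_of(n,"tall_sink"); 
    exp=proj(n,(535,110,70))
    rs=[r for r in rs if np.hypot(*(np.argwhere(r["mask"]).mean(0)[::-1]-exp))<25]
    print(n,exp,[ (round(r["score"],2),r["mask"].sum()) for r in rs])
    if rs: S[n]=rs[0]["mask"].astype(float)
    d=(im.max(2)<45).astype(np.uint8)
    d=cv2.morphologyEx(d,cv2.MORPH_OPEN,np.ones((2,2)))
    k,l,st,ce=cv2.connectedComponentsWithStats(d)
    e=proj(n,(540,170,4)); i=1+np.argmin(np.hypot(*(ce[1:]-e).T)+1e3*(st[1:,4]<800))
    c=cv2.findContours((l==i).astype(np.uint8),0,2)[0][0]; h=cv2.convexHull(c)
    m=np.zeros((420,560),np.uint8); cv2.fillConvexPoly(m,h,1); M[n]=m.astype(float)
    print("mat hull",cv2.approxPolyDP(h,4,True)[:,0].tolist())
for k in [["top"],["scene"],["top","scene"]]:
    print(k,"mat",fit({a:M[a] for a in k},(540,150,0),170,320,0,4,20))
    if all(a in S for a in k): print(k,"sink",fit({a:S[a] for a in k},(540,105,0),60,50,4,134))
E
```

```text
top (np.float64(269.6685447040736), np.float64(251.52067146175398)) [(0.65, np.int64(492))]
mat hull [[270, 233], [269, 271], [207, 271], [209, 232]]
scene (np.float64(299.0772749549709), np.float64(246.88197925855792)) [(0.57, np.int64(1711))]
mat hull [[354, 275], [222, 330], [200, 269], [320, 228]]
['top'] mat (array([569.2, 122.6,  -0.2]), np.float64(1.6453935844310177))Traceback (most recent call last):
  File "<stdin>", line 21, in <module>
  File "fit.py", line 19, in fit
    r=minimize(c,[p0[0],p0[1],p0[2]*100+a],method="Nelder-Mead",options=dict(initial_simplex=np.array([p0[0],p0[1],p0[2]*100+a])+np.array([[0,0,0],[12,0,0],[0,12,0],[0,0,8]]),maxiter=200))
    res = _minimize_neldermead(fun, x0, args, callback, bounds=bounds,
                               **options)
    fxr = func(xr)
    fx = function(np.copy(x), *(wrapper_args + args))
  File "fit.py", line 15, in c
    h=hullmask(n,box(p,sx,sy,z0,z1,oy)); e+=np.abs(h-m).sum()/m.sum()
  File "fit.py", line 4, in hullmask
    P=np.array([proj(name,p) for p in pts]); S=4
                ~~~~^^^^^^^^
  File "h.py", line 14, in proj
    m,f,T=cam(name); q=np.linalg.inv(T)@np.append(p,1); return m["cx"]+f*q[0]/-q[2], m["cy"]-f*q[1]/-q[2]
          ~~~^^^^^^
  File "h.py", line 4, in cam
    m=manip.camera_model(name)
ValueError: time passes only in moves, steps and waits
```

```bash
sed -i 's/^def cam(name):/from functools import lru_cache\n@lru_cache\ndef cam(name):/' h.py
cat > meas.py <<'E'
from fit import *
np.set_printoptions(precision=1,suppress=True)
S={};M={}
for n in("top","scene"):
    im=manip.get_image(n)
    exp=proj(n,(535,110,70))
    rs=[r for r in manip.outline_of(n,"tall_sink") if np.hypot(*(np.argwhere(r["mask"]).mean(0)[::-1]-exp))<25]
    if rs: S[n]=rs[0]["mask"].astype(float)
    d=(im.max(2)<60).astype(np.uint8)
    W=np.zeros_like(d); cv2.fillConvexPoly(W,np.array([proj(n,(540+a,170+b,4)) for a,b in((-105,-185),(-105,185),(105,185),(105,-185))]).astype(np.int32),1)
    d=cv2.morphologyEx(d*W,cv2.MORPH_CLOSE,np.ones((9,9)))
    d=cv2.morphologyEx(d,cv2.MORPH_OPEN,np.ones((9,9)))
    c=max(cv2.findContours(d,0,2)[0],key=cv2.contourArea); h=cv2.convexHull(c)
    m=np.zeros((420,560),np.uint8); cv2.fillConvexPoly(m,h,1); M[n]=m.astype(float)
    print(n,"mat hull",cv2.approxPolyDP(h,5,True)[:,0].tolist())
for k in [["top"],["scene"],["top","scene"]]:
    print(k,"mat",fit({a:M[a] for a in k},(540,150,0),170,320,0,4,20))
    if all(a in S for a in k): print(k,"sink",fit({a:S[a] for a in k},(540,105,0),60,50,4,134))
E
python3 meas.py
```

```text
top mat hull [[305, 223], [306, 279], [196, 279], [197, 223]]
scene mat hull [[350, 269], [348, 278], [220, 327], [202, 277], [204, 266], [322, 230]]
['top'] mat (array([543.2, 143.2,  -0.4]), np.float64(0.06509164568790364))
['top'] sink (array([538.5, 109.4,  -0.1]), np.float64(0.05985424970809679))
['scene'] mat (array([541.3, 144.4,  -0.9]), np.float64(0.03467465792565568))
['scene'] sink (array([539. , 111.8,  -1.3]), np.float64(0.030372479570340533))
['top', 'scene'] mat (array([542.2, 144.8,  -0.3]), np.float64(0.09989848223526301))
['top', 'scene'] sink (array([539.2, 110.1,  -0.3]), np.float64(0.12264867051237825))
```

```bash
cat > go.py <<'E'
import sys
from h import *
np.set_printoptions(precision=3,suppress=True)
x,y,z,a=map(float,sys.argv[1:])   # world target, tool-x heading deg
s=manip.state(); R=np.array(s["eef_rot"]); p=np.array(s["tool_pos"])
h=np.arctan2(R[1,0],R[0,0]); print("clock",s["clock"],"pos",p,"head",np.degrees(h),"w",s["width"],"F",np.array(s["contact_force"]))
print("shift cm",R.T@(np.array([x,y,z])-p)/10,"yaw(tool z, down)",-(np.radians(a)-h))
E
python3 go.py 537 20 248 89.5
```

```text
clock 1.2 pos [ 231.585 -471.195  248.333] head 26.168880082407064 w 85.33697668366445 F [ 0.027 -0.227 -0.664]
shift cm [ 49.074 -30.615   0.03 ] yaw(tool z, down) -1.1053365615373567
```

```bash
python3 -m crank '[[[4.9,-3.06,0],-0.12],[[9.8,-6.1,0],-0.25],[[14.7,-9.2,0],-0.4],[[19.6,-12.2,0],-0.55],[[24.5,-15.3,0],-0.7],[[29.4,-18.4,0],-0.85],[[34.3,-21.4,0],-1.0],[[39.3,-24.5,0],-1.105]]' 2.5 40; python3 go.py 537 20 248 89.5
```

```text
clock: 2.2
tool_pos: [477.0, -76.2, 248.6]
eef_rot: [[0.005, 1.0, 0.001], [1.0, -0.005, -0.0], [-0.0, 0.001, -1.0]]
contact_force: [-0.3, -1.0, 0.5]
width: 24.8
finger_force: 0.0
clock 2.2 pos [477.007 -76.195 248.572] head 89.70824733283662 w 24.814101002623246 F [-0.321 -1.042  0.527]
shift cm [9.65  5.95  0.058] yaw(tool z, down) 0.0036346016164954253
```

Now along tool +x (world +y) and tool +y (world +x), then look with the wrist camera.

```bash
python3 -m crank '[[[4.8,3,0],0],[[9.6,6,0],0],[[9.6,6,0],0]]' >/dev/null; python3 - <<'E'
from h import *
np.set_printoptions(precision=1,suppress=True)
shot("wrist","w1.png")
m,f,T=cam("wrist"); print(T, manip.state()["tool_pos"])
for q in("tall_sink","sink_top"):
    for r in manip.recognise("wrist",q)[:2]: print(q,r["score"],(T@np.append(r["at"],1))[:3])
E
```

```text
[[  1.    0.    0.  537.9]
 [ -0.    1.    0.3  88.5]
 [ -0.   -0.3   1.  373.5]
 [  0.    0.    0.    1. ]] [537.4  18.8 247.7]
tall_sink 0.89 [536.1 110.3 132.1]
tall_sink 0.59 [625.8 -55.2  93.4]
sink_top 0.84 [624.9 -56.3  89.3]
sink_top 0.76 [537.3 104.3 133.4]
```

View pics/w1.png

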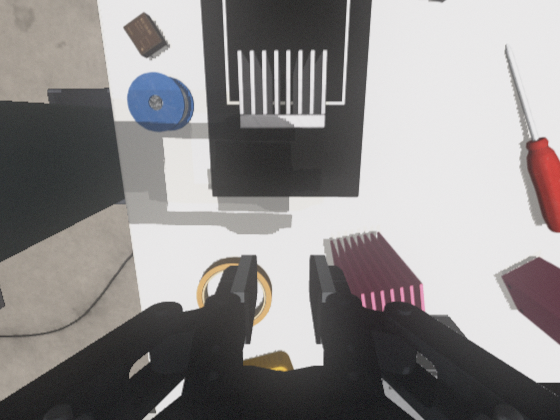

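The wrist view shows the sink's base plate, flat side towards me, at columns 240–326 and rows 114–127, with the fins above it in the image. The bay's near line is at row 103, with side lines at columns 230 and 346. The mat's near edge is at row 196, and the sink looks nearly square.

```bash
python3 - <<'E'
from h import *
np.set_printoptions(precision=1,suppress=True)
for n,u,v,z in [("flatL",240,127,134),("flatR",326,126,134),("finL",240,50,134),("finR",326,50,134),("lineL",233,103,4),("lineR",340,103,4),("matL",213,196,4),("matR",359,196,4),("sideL",227,60,4),("sideR",347,60,4)]: print(n,ray("wrist",u,v,z))
E
```

```text
flatL [507.   80.2 134. ]
flatR [568.   80.3 134. ]
finL [509.3 129.9 134. ]
finR [566.6 129.3 134. ]
lineL [484.  101.6   4. ]
lineR [598.9 100.5   4. ]
matL [455.4  -0.6   4. ]
matR [625.   -2.2   4. ]
sideL [480. 144.   4.]
sideR [604.4 142.8   4. ]
```

```bash
python3 -m crank '[[[0,0,6],0],[[1.5,0,12],0],[[4,0,12],0],[[4.5,0,12],0],[[5,0,12],0],[[5.5,0,12],0],[[6,0,12],0],[[6.5,0,12],0]]'
```

```text
clock: 3.72
tool_pos: [537.9, 82.4, 128.6]
eef_rot: [[0.009, 1.0, 0.001], [1.0, -0.009, -0.0], [-0.0, 0.001, -1.0]]
contact_force: [-1.1, -1.4, 0.3]
width: 25.0
finger_force: 0.6
```

```bash
python3 -m crank '[[[0.6,0,0],0],[[1.2,0,0],0],[[1.8,0,0],0],[[2.4,0,0],0]]'; python3 - <<'E'
from h import *
shot("wrist","w2.png")
E
```

```text
clock: 4.22
tool_pos: [537.8, 107.1, 128.2]
eef_rot: [[0.009, 1.0, -0.0], [1.0, -0.009, 0.0], [0.0, -0.0, -1.0]]
contact_force: [0.6, -0.2, -0.4]
width: 25.0
finger_force: 0.1
```

View pics/w2.png

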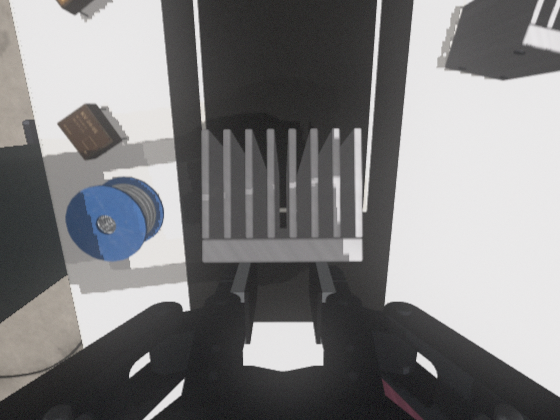

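The wrist view shows the fingers against the flat face (row 262), with the top end leaning forward squarely, so I'll keep pushing.

```bash
python3 -m crank '[[[0.6,0,0],0],[[1.2,0,0],0],[[1.8,0,0],0],[[2.2,0,0],0],[[2.2,0,0],0],[[2.2,0,0],0]]'; python3 - <<'E'
from h import *
shot("wrist","w3.png")
E
```

```text
clock: 5.03
tool_pos: [538.1, 128.4, 128.3]
eef_rot: [[0.009, 1.0, -0.0], [1.0, -0.009, -0.0], [-0.0, -0.0, -1.0]]
contact_force: [-0.0, 0.5, 0.5]
width: 25.0
finger_force: 0.0
```

View pics/w3.png

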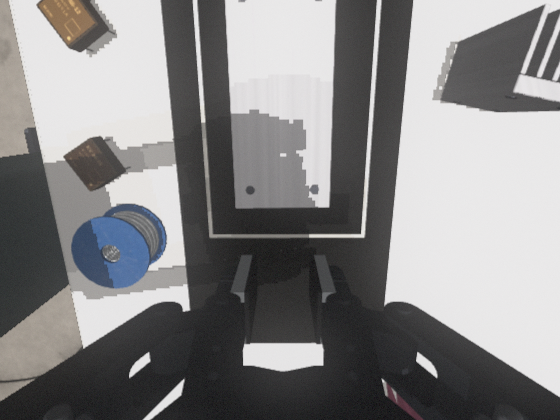

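The sink is lying flat face up inside the bay. Its rear edge is at row 208, columns 236–331, and the near line is at row 236.

```bash
python3 - <<'E'
from h import *
np.set_printoptions(precision=1,suppress=True)
for n,u,v,z in [("rearL",236,208,54),("rearR",331,208,54),("topL",227,10,54),("topR",335,10,54),("lineL",212,236,4),("lineR",364,236,4),("sideL",198,20,4),("sideR",379,20,4)]: print(n,ray("wrist",u,v,z))
E
python3 go.py 540 70 35 89.5
```

```text
rearL [508.5 142.9  54. ]
rearR [568.8 142.3  54. ]
topL [509.1 253.7  54. ]
topR [567.4 253.2  54. ]
lineL [480.2 105.7   4. ]
lineR [603.9 104.5   4. ]
sideL [481.7 261.8   4. ]
sideR [604.7 260.7   4. ]
clock 5.075 pos [538.11  128.346 128.3  ] head 89.47545391950133 w 24.944157101457602 F [1.15  0.363 0.176]
shift cm [-5.832  0.242  9.331] yaw(tool z, down) -0.00042840992316151016
```

```bash
python3 -m crank '[[[-3.5,0,2],0],[[-4,0,7],0],[[-3.5,0,9.3],0],[[-2,0,9.3],0],[[-1,0,9.3],0],[[-0.5,0,9.3],0],[[0,0,9.3],0],[[0,0,9.3],0]]'; python3 go.py 538 150 35 89.5
```

```text
clock: 6.08
tool_pos: [538.3, 128.8, 35.8]
eef_rot: [[0.008, 1.0, 0.001], [1.0, -0.008, 0.0], [0.0, 0.001, -1.0]]
contact_force: [0.9, -0.3, -0.9]
width: 24.7
finger_force: 0.0
clock 6.075 pos [538.315 128.835  35.76 ] head 89.51523880945336 w 24.707294474835336 F [ 0.87  -0.26  -0.859]
shift cm [ 2.116 -0.049  0.076] yaw(tool z, down) 0.00026596739904505284
```

Push slowly in small steps, watching the force.

```bash
python3 -m crank '[[[0.3,0,0],0],[[0.6,0,0],0],[[0.8,0,0],0],[[1.0,0,0],0],[[1.2,0,0],0],[[1.4,0,0],0]]'; python3 - <<'E'
from h import *
shot("wrist","w4.png")
E
```

```text
clock: 6.82
tool_pos: [538.3, 142.5, 35.3]
eef_rot: [[0.009, 1.0, 0.0], [1.0, -0.009, -0.0], [-0.0, 0.0, -1.0]]
contact_force: [-0.6, -2.9, 1.0]
width: 25.0
finger_force: 1.4
```

View pics/w4.png

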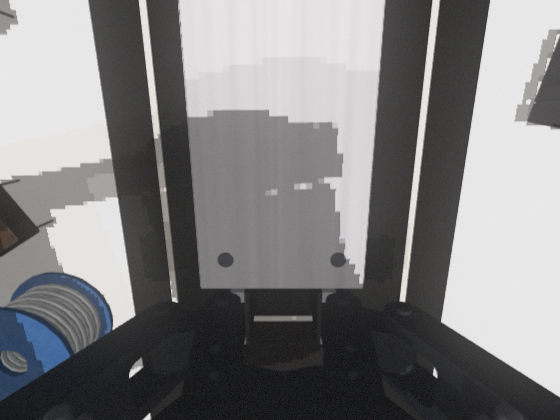

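The fingers are on the sink's rear end (row 288) and it is sliding straight at about 3 N. I'll continue to the bar.

```bash
for i in 1; do python3 -m crank '[[[0.2,0,0],0],[[0.4,0,0],0],[[0.5,0,0],0],[[0.6,0,0],0]]'; done
```

```text
clock: 7.38
tool_pos: [538.3, 148.5, 35.3]
eef_rot: [[0.009, 1.0, 0.0], [1.0, -0.009, -0.0], [-0.0, 0.0, -1.0]]
contact_force: [0.3, -2.4, 0.7]
width: 24.8
finger_force: 1.4
```

```bash
python3 -m crank '[[[0.1,0,0],0],[[0.2,0,0],0],[[0.3,0,0],0]]'
```

```text
clock: 7.75
tool_pos: [538.3, 151.5, 35.3]
eef_rot: [[0.009, 1.0, 0.0], [1.0, -0.009, -0.0], [-0.0, 0.0, -1.0]]
contact_force: [0.2, -3.1, 1.0]
width: 25.2
finger_force: 1.4
```

```bash
python3 -m crank '[[[0.1,0,0],0],[[0.2,0,0],0],[[0.3,0,0],0]]'|grep -E "pos|force"
```

```text
tool_pos: [538.5, 153.2, 35.3]
contact_force: [-0.3, -13.0, 3.2]
finger_force: 6.1
```

```bash
python3 -m crank '[[[0.1,0,0],0],[[0.2,0,0],0]]'|grep -E "pos|force"
```

```text
tool_pos: [538.6, 153.2, 35.3]
contact_force: [-0.6, -21.4, 4.5]
finger_force: 10.6
```

```bash
python3 go.py 538 160 35 89.5; python3 - <<'E'
from h import *
a=shot("top","t5.png");b=shot("scene","s5.png")
cv2.imwrite("pics/c5.png",np.hstack([cv2.resize(a[215:290,185:315],None,fx=3,fy=4)[:,:,::-1],cv2.resize(b[220:340,190:330],None,fx=2.5,fy=2.5)[:300,:,::-1]]))
E
```

```text
clock 8.375 pos [538.609 153.198  35.323] head 89.43010694673852 w 25.284081637331006 F [ -0.646 -21.364   4.498]
shift cm [ 0.68  -0.068  0.028] yaw(tool z, down) -0.0012198639036846703
```

View pics/c5.png

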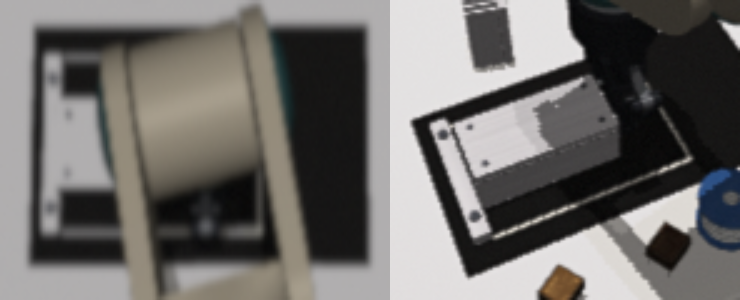

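The force rises to 21 N while the position stalls at y = 153, and the picture shows the sink's end flush along the bar. I'll back off, raise the tool and check.

```bash
python3 -m crank '[[[-1,0,0],0],[[-4,0,0],0],[[-5,0,-4],0],[[-5,0,-9],0],[[-5,0,-14],0],[[-1,0,-18],0],[[3,0,-22],0],[[3,0,-22],0]]'|grep -E "pos|force"; python3 - <<'E'
from h import *
shot("wrist","w6.png")
E
```

```text
tool_pos: [539.2, 189.5, 259.1]
contact_force: [-0.1, 0.3, -0.4]
finger_force: 0.0
```

View pics/w6.png

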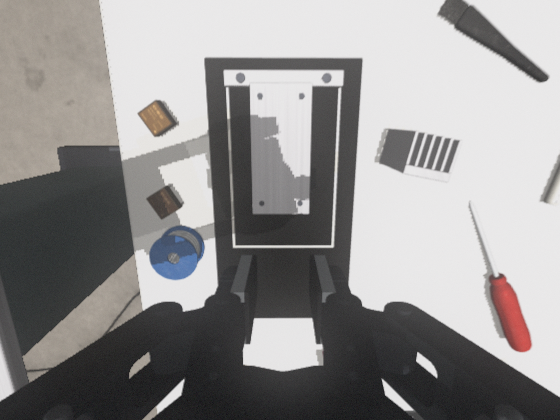

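The sink's far end (row 83, columns 250–313) is flush and square against the bar (row 85). The sink is inside the lines with nothing touching it, and the bystanders have not moved.

```bash
python3 -c "
from workcell import manip; print(manip.finish_job())"
```

```text
the job is handed in; nothing more can be done
None
```

The tall heat sink was toppled fins down into the bay and pushed end on until it sat square against the stop bar; in the last picture the bystanders in view had not moved, and I handed the job in about 10 s into the 42 s allowed.

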